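# Make up the reagent carrier and leave the other kit's bottles

## Robot

A 6-joint arm with a two-finger parallel gripper is mounted at the origin on a cart in front of the work surface, level with it; the furniture and walls round the work are solid. World frame = base frame: x ahead of the robot, y to its left, z up, the work surface at z = 0. Lengths are in m, angles in rad, forces in N, time in s.
With the tool pointing down it reaches from about 0.375 to 0.9 m from the base axis. Payload 3.1 kg.
Tool frame: the origin (TCP) lies on the centre line of the jaws, within the pads' length; the fingertips stand manip.tips_ahead ahead of it and the grasp point (between the pads) lies 3 mm ahead of it (manip.tips_ahead is the distance from the TCP to the fingertips, in m); z points along the fingers, x is the direction in which the jaws open and shut, and the axes are right-handed (so a half turn about z gives the same grasp; the last joint's range is limited). The gripper opens to 85 mm and grips with 20 to 120 N. Pads are 22 mm wide; open, the fingers measure 114 mm over their backs; the gripper's body (76 mm by 85 mm) begins 54 mm behind the grasp point. The pads swing forward as they close: fully open they stand 13 mm farther back than shut.
Start: joints at [1.113, 0.527, 1.433, -0, 1.181, -0.178], TCP at [0.172, 0.601, 0.253] pointing down, gripper open.
Joint ranges: [-3.08, 3.08], [-0.75, 2.2], [0.22, 2.44], [-1.43, 4.57], [0, 2.65], [-2.85, 2.85]. Speed limits (rad/s): [2.79, 2.79, 3.14, 3.14, 3.14, 3.14].

## Interface

Orientations are given as a rotation vector (axis times angle).
In Python, from station import readout, capture, manip, finder gives the robot as it stands.
- The arm moves only by the tool jog_arm, never from a script. Its argument "deltas" is one flat list of numbers, 7 for each row, row after row: the shift along the tool's x, y, z in m, then the turn, a rotation vector about the tool's x, y, z in rad, then the closure, from 0 (fully open) to 1 (shut). In form: [x, y, z, ax, ay, az, hand, x, y, z, ax, ay, az, hand, ...]. A call has 1 to 5 rows; each row shifts and turns the commanded pose from where the row before left it, along the tool's axes as they then stand; what a row does not reach is not made up. A row lasts 1/8 s, in which the tool goes at most 62.5 mm and 10.7 degrees, less where a joint would pass 70% of its speed; a pose out of reach is approached as far as the arm can. A call is refused whole if a number of a shift passes 0.0625 or a number of a turn 0.188, either way. A call with a gripper value outside its range is refused whole. The fingers move at their own pace and stop on an object; the grip force is fixed at half the most. Time passes only in rows, so rows that do not move let the fingers close. It gives the time, the measured TCP pose, the force and the opening at its end, in the units of the state.
- readout.sense(): the state, without advancing time (a new reading comes with each control period).
- capture(name): name is "side" or "top"; returns a dict with "image" (420x560x3 uint8, red, green, blue), "vfov" (degrees; the focal length in pixels is half the picture's height over the tangent of half this angle, whatever the lens; pixels are square), "cx", "cy" (the principal point, pixels), "R" (3x3) and "t" (3): a world point X has camera coordinates R X + t. Camera axes: x right, y down, z forward; pixel columns grow to the right and rows downward; lengths in m; the calibration is good to about 2 mm. A picture is of the moment at which its call begins. There is no depth.
- manip.sign_off(): hands the job in, once; it reports no verdict.
Trained networks look in the newest picture that a camera, given by its name, has taken for a name from the list of things; names that differ only in an ending like _2 or _b are one class to them, and where a whole thing is asked for, a point or a joint stands for the part that bears it (a point fixed in the world has none). Each returns a list of dicts, best first, with "p" (0 to 1); they miss things now and then, are a little off and sometimes report something else, mostly with a low value. They report only what shows in the picture. A call takes as long as a camera call. They do not tell look-alikes from the thing itself.
- finder.find_in(label, camera): "at" ([x, y, z] in m, in world coordinates, good to about 4 mm: the middle of the surface that is visible of it).
- finder.place_of(label, camera): "at" ([x, y, z] in m, in world coordinates, good to about 4 mm: a listed point, or the origin of a listed thing).
The state is a dict: "time_s": time; "joint_positions": joint angles; "qd": joint speeds; "tau": joint torques, N m; "tcp_pos": TCP position; "ee_rot": TCP orientation; "ft_force": force on the tool from outside, world axes, zero at the start; "moment": the same for the moment, N m; "opening": opening from 0.0 (shut) to 1.0 (fully open).
Only numpy, scipy, OpenCV 4.12 (cv2) and the standard library are available. Lean on these libraries where they do the work, as an engineer would, in place of code of your own. Each camera call takes 0.05 s, during which the arm holds its last target. There are 200 camera calls.

## Task

Make up the reagent carrier for the next run: stand the loose red-, white- and black-capped bottles upright in the adapters whose collars have their cap's colour, right down on the floor of the well. The black adapter takes two bottles side by side, and the one already in it stands in the middle, so slide that one along to an end of the bay to make room. The blue- and yellow-capped bottles belong to another kit: leave them where they stand, and do not tip any bottle over.

Things in the scene. Friction and masses are not known exactly. Their poses are not given: they have to be found in the camera images.
- carrier: white reagent tray on the worktop left of the roller mixer, 176 x 200 x 16 mm (own x, y, z) with 4 mm walls, a 16 mm lip at each y end; fixed; origin at the centre of its underside, z up. Holds four grey adapter blocks, 82 mm apart along its x and 94 mm along its y, their axes parallel to its own; one of them is a blank with no opening
- red_adapter: grey adapter block 80 x 92 x 20 mm in the carrier, fixed, with one round well 47 mm in diameter at its centre, marked by a red flared collar that opens to 57 mm at the top. Origin at the centre of its underside, z up: well floor at z = 4 mm, block top 20 mm, collar top 26 mm. Takes the red-capped bottle
- white_adapter: grey adapter block 80 x 92 x 20 mm in the carrier, fixed, with one round well 41 mm in diameter at its centre, marked by a white flared collar that opens to 51 mm. Origin at the centre of its underside, z up: well floor at z = 4 mm, block top 20 mm, collar top 26 mm. Takes the white-capped bottle
- black_adapter: grey adapter block 80 x 92 x 20 mm, fixed, with an oblong bay at its centre, 37 mm along its x and 79 mm along its y, marked by a black sloping collar; takes two 30 mm bottles side by side along y. Origin at the centre of its underside, z up: bay floor at z = 4 mm, collar top 26 mm. A bottle in mid-bay at the start leaves under 30 mm at either side
- bay_bottle: amber reagent bottle with black cap and green label band that already stands in the bay of the black adapter, loose: body 30 mm in diameter and 48 mm high, cap 23 mm in diameter, 66 mm high overall, 35 to 70 g. Origin at the centre of its underside, z up along the bottle.
- black_bottle: amber reagent bottle with black cap and green label band standing on the worktop right of the mixer (the mixer, 106 mm high, stands between the loose bottles and the carrier): the same size and weight as bay_bottle (body 30 mm in diameter to 48 mm, 66 mm high). Origin at the centre of its underside, z up.
- white_bottle: amber reagent bottle with white cap and blue label band, on the worktop right of the mixer: body 34 mm in diameter to 53 mm height, cap 27 mm in diameter, 73 mm high, 50 to 100 g. Origin at the centre of its underside, z up.
- red_bottle: amber reagent bottle with red cap and red label band, on the worktop right of the mixer: body 40 mm in diameter to 59 mm height, cap 31 mm in diameter, 82 mm high, 60 to 125 g. Origin at the centre of its underside, z up.
- blue_bottle: look-alike of another kit, to be left alone: the same bottle as white_bottle (34 x 73 mm) but with a blue cap, on the worktop right of the mixer. Origin at the centre of its underside, z up.
- yellow_bottle: look-alike of another kit, to be left alone: the same bottle as red_bottle (40 x 82 mm) but with a yellow cap, on the worktop right of the mixer. Origin at the centre of its underside, z up.
Not all that is in view belongs to the job. What is shaped like the white_bottle but purple is not meant. What is shaped like the bay_bottle but pink or turquoise is not meant.

How it is judged:
By the outcome, as a careful person would: the job done as asked, in the order asked, and still so for the second after the job is handed in, with the robot touching nothing.
It also fails if it takes over 99 s, if anything falls off the work surface, if the arm or the gripper's body presses on something with over 40 N, if the wrist force passes 120 N, or if a joint passes its speed limit or range.

## Working session

There is one attempt and no reset: what is moved stays moved. The work goes in short steps, Python scripts to look and compute and a tool call to move; the robot and the scene stay as the last step left them, time stands still between calls to the robot, and variables do not carry over. Pictures are saved under pics/ and viewed, about 12 in all and at most 16, crops included, and the job is handed in when it is done.

Besides the shell and the picture viewer there is one more tool, called after ">>>" in YAML: its name, and indented under it one key for each argument. jog_arm: Moves the arm, as the interface text tells. Its arguments: {"type":"object","properties":{"deltas":{"type":"array","items":{"type":"number"}}},"required":["deltas"]}

```bash
ls; mkdir -p pics; python3 - <<'E'
from station import readout, capture, manip, finder
import cv2
print(readout.sense()); print(manip.tips_ahead)
for c in("top","side"):
    d=capture(c); cv2.imwrite(f"pics/{c}0.png",d["image"][:,:,::-1])
    print(c,d["vfov"],d["cx"],d["cy"],d["R"],d["t"])
    for n in "carrier red_adapter white_adapter black_adapter bay_bottle black_bottle white_bottle red_bottle".split():
        print(n,[(round(r["p"],2),[round(float(v),3) for v in r["at"]]) for r in finder.place_of(n,c)[:6]])
E
```

```text
pics
{'time_s': 0.0, 'joint_positions': array([ 1.11349872e+00,  5.28449386e-01,  1.43390552e+00,  3.89126881e-05,
        1.18138634e+00, -1.78478329e-01]), 'qd': array([-0.00010941, -0.00230822, -0.00040282,  0.0003544 , -0.00024036,
       -0.00016808]), 'tau': array([ 8.92824773e-04, -4.42341113e+01, -1.78028011e+01, -1.58226239e-04,
        8.11021077e-03,  2.58971852e-06]), 'tcp_pos': array([0.17166361, 0.60027152, 0.25234285]), 'ee_rot': array([ 2.50784297,  1.89061829, -0.00303742]), 'ft_force': array([-0.23575474, -0.55270324, -1.38749699]), 'moment': array([ 0.01100214,  0.03252454, -0.05380239]), 'opening': 0.999847262909357}
0.022
top 56.78718914845823 275.8246173156159 207.10489468718342 [[ 7.98867514e-03 -9.99967382e-01  1.18999931e-03]
 [-9.93273578e-01 -8.07265942e-03 -1.15509444e-01]
 [ 1.15515283e-01 -2.59227449e-04 -9.93305669e-01]] [-0.11603944  0.48171077  1.32961621]
carrier [(0.18, [0.453, 0.291, 0.001])]
red_adapter [(0.67, [0.47, 0.38, 0.005]), (0.58, [0.527, 0.266, 0.009])]
white_adapter [(0.95, [0.531, 0.265, 0.008]), (0.64, [0.53, -0.244, -0.002]), (0.52, 
[... 526 characters left out ...]
01522476]
 [-0.14900198 -0.53935689 -0.82878981]
 [ 0.24683797  0.79132507 -0.55935289]] [-0.5127732   0.04396705  1.4824824 ]
carrier [(0.52, [0.496, 0.319, 0.002])]
red_adapter [(0.68, [0.475, 0.378, 0.002]), (0.22, [0.638, -0.248, -0.003]), (0.17, [0.448, 0.288, 0.006])]
white_adapter [(0.76, [0.529, 0.268, 0.006])]
black_adapter [(0.56, [0.444, 0.291, 0.004])]
bay_bottle [(0.54, [0.45, 0.291, 0.005]), (0.44, [0.336, 0.255, 0.001]), (0.4, [0.331, 0.315, -0.002]), (0.26, [0.529, 0.269, 0.004])]
black_bottle [(0.71, [0.528, -0.246, -0.002])]
white_bottle [(0.88, [0.359, -0.244, 0.005]), (0.7, [0.467, -0.595, -0.005]), (0.58, [0.446, -0.243, 0.004])]
red_bottle [(0.95, [0.457, -0.356, 0.0])]
```

View pics/top0.png

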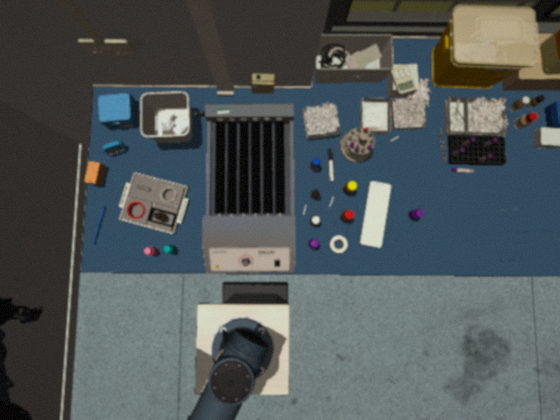

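View pics/side0.png

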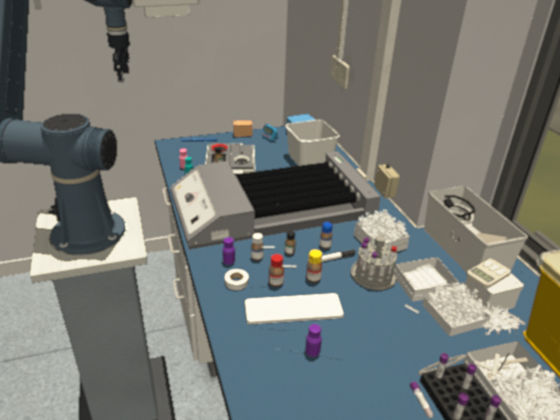

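Top view: red cap (349,215), white (316,221), black (316,194), blue (316,163), yellow (352,187); purple decoys (314,244) and (418,214). The carrier is near (153,203), with red collar (137,210), white (168,194) and black bay (162,217). Pink and turquoise decoys are at (150,251) and (168,250). I'll enlarge both areas and measure the centroids.

```bash
cat > h.py <<'E'
import numpy as np, cv2
from station import readout, capture, manip, finder
def foc(d): return d["image"].shape[0]/2/np.tan(np.radians(d["vfov"])/2)
def px2w(d,u,v,z):
    R,t=np.array(d["R"]),np.array(d["t"]); f=foc(d)
    r=R.T@np.array([(u-d["cx"])/f,(v-d["cy"])/f,1]); c=-R.T@t
    return c+r*(z-c[2])/r[2]
def w2px(d,X):
    p=np.array(d["R"])@X+d["t"]; return foc(d)*p[:2]/p[2]+[d["cx"],d["cy"]]
def crop(d,name,u0,v0,u1,v1,k):
    cv2.imwrite(name,cv2.resize(d["image"][v0:v1,u0:u1,::-1],None,fx=k,fy=k,interpolation=cv2.INTER_CUBIC))
def blob(d,mask,u,v,r=9):
    m=np.zeros_like(mask,dtype=bool); m[v-r:v+r+1,u-r:u+r+1]=mask[v-r:v+r+1,u-r:u+r+1]
    ys,xs=np.nonzero(m); return xs.mean(),ys.mean(),len(xs)
E
python3 - <<'E'
from h import *
d=capture("top"); I=d["image"].astype(int); r,g,b=I[...,0],I[...,1],I[...,2]
M={"red":((r>110)&(g<70),349,215,.082),"white":((I.min(2)>120),316,221,.073),"black":((r+g+b<75),316,194,.066),"blue":((b>110)&(b-g>60),316,163,.073),"yellow":((r>130)&(g>110)&(b<90),352,187,.082)}
for n,(m,u,v,z) in M.items():
    x,y,k=blob(d,m,u,v); print(n,round(x,1),round(y,1),k,px2w(d,x,y,z).round(4))
m=(r>90)&(g<60); x,y,k=blob(d,m,137,210,14); print("redcollar",x,y,k,px2w(d,x,y,.03).round(4))
a=d["image"][165:238,112:196]; b_=d["image"][150:250,295:380]
A=cv2.resize(a,(420,365),interpolation=cv2.INTER_CUBIC);B=cv2.resize(b_,(310,365),interpolation=cv2.INTER_CUBIC)
cv2.imwrite("pics/crop1.png",np.hstack([A,B])[:,:,::-1])
s=capture("side"); crop(s,"pics/crop2.png",195,130,345,180,5)
E
```

```text
red 349.1 214.1 71 [ 0.4548 -0.3577  0.082 ]
white 315.5 219.5 52 [ 0.4365 -0.246   0.073 ]
black nan nan 0 [nan nan nan]
blue 315.8 161.2 38 [ 0.6368 -0.2479  0.073 ]
yellow 351.9 185.0 71 [ 0.5536 -0.3684  0.082 ]
redcollar 132.41509433962264 208.67924528301887 53 [0.4728 0.3877 0.03  ]h.py:14: RuntimeWarning: Mean of empty slice.
  ys,xs=np.nonzero(m); return xs.mean(),ys.mean(),len(xs)
  ret = ret.dtype.type(ret / rcount)
```

View pics/crop1.png

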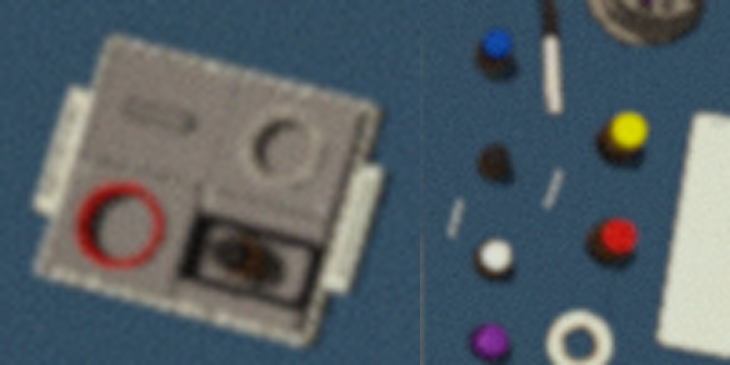

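View pics/crop2.png

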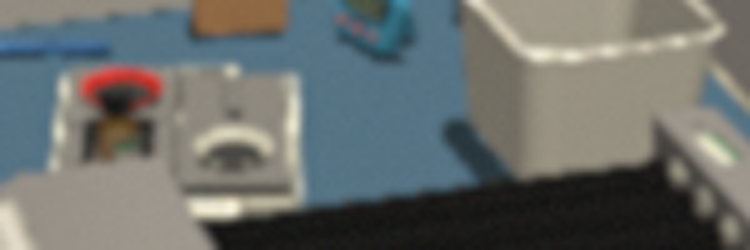

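Crops: the carrier corners, the three collars and the bay bottle are clear. In the right-hand crop, the column is blue, black, white then purple, with yellow and red to its right. The red cap at (349,215) and its yellow look-alike at (352,187) are clearly told apart by cap colour, as are white (316,220) and blue (316,162). Next I fit the carrier pose to these points.

```bash
cat >> h.py <<'E'
from scipy.spatial.transform import Rotation as Ro
def go(X,phi):
    """tool-frame displacement and turn from the present pose to TCP X, jaws at yaw phi"""
    s=readout.sense(); R=Ro.from_rotvec(s["ee_rot"]); x=R.apply([1,0,0])
    T=Ro.from_matrix(np.array([[np.cos(phi),np.sin(phi),0],[np.sin(phi),-np.cos(phi),0],[0,0,-1]]).T).as_matrix().T
    T=np.array([[np.cos(phi),np.sin(phi),0],[np.sin(phi),-np.cos(phi),0],[0,0,-1.]]).T
    print("t",round(s["time_s"],2),"tcp",s["tcp_pos"].round(4),"F",s["ft_force"].round(1),"open",round(s["opening"]*85,1),
      "turn",(R.inv()*Ro.from_matrix(T)).as_rotvec().round(3))
    print("  shift now",R.inv().apply(np.array(X)-s["tcp_pos"]).round(4)," shift in final axes",(T.T@(np.array(X)-s["tcp_pos"])).round(4))
E
python3 - <<'E'
from h import *
from scipy.optimize import least_squares
d=capture("top")
c=lambda u,v:(112+(u+.5)/5-.5,165+(v+.5)/5-.5)
P=[((-41,47,30),c(121,226)),((41,-47,30),c(285,150)),((-41,-47,30),c(256,259)),
((88,100,16),c(112,38)),((88,-100,16),c(380,105)),((-88,-100,16),c(310,345)),((-88,100,16),c(38,272))]
F=[((-41,47),(.4725,.379)),((41,-47),(.530,.2665)),((-41,-47),(.4485,.2885))]
def w(p,q):
    a=p[2];cs,sn=np.cos(a),np.sin(a);x,y=q[0]/1e3,q[1]/1e3
    return np.array([p[0]+cs*x-sn*y,p[1]+sn*x+cs*y,(q[2]/1e3 if len(q)>2 else 0)])
fp=lambda p:np.concatenate([w2px(d,w(p,q))-u for q,u in P])
ff=lambda p:np.concatenate([(w(p,q)[:2]-u) for q,u in F])
for n,f in(("px",fp),("finder",ff)):
    r=least_squares(f,[.5,.32,-.25]); print(n,r.x.round(4),r.fun.round(4))
    for k,q in dict(red=(-41,47),white=(41,-47),black=(-41,-47)).items(): print(k,w(r.x,q)[:2].round(4))
for u,v in((295,160),(205,160)): print(px2w(d,u,v,.106).round(3))
go([.449,.288,.2],-.25)
E
```

```text
px [ 0.497   0.319  -0.2472] [ 0.3277  0.0629  0.0853 -0.5227 -0.7939  0.2475 -0.1207 -0.4846  0.2569
  0.1141  0.2751  0.1808 -0.0256  0.3823]
red [0.4688 0.3746]
white [0.5253 0.2634]
black [0.4458 0.2834]
finder [ 0.5008  0.3231 -0.253 ] [ 0.0004 -0.0002 -0.0012  0.0008  0.0009 -0.0007]
red [0.4729 0.3788]
white [0.5288 0.2673]
black [0.4494 0.2878]
[ 0.632 -0.175  0.106]
[0.63  0.126 0.106]
t 1.05 tcp [0.172  0.6008 0.2533] F [-0.2 -0.3 -0.3] open 85.2 turn [0.    0.    1.542]
  shift now [-0.2245  0.3524  0.0533]  shift in final axes [0.3458 0.2346 0.0533]
```

>>> jog_arm:
  deltas: [0, 0, 0, 0, 0, 0.18, 0.3, 0, 0, 0, 0, 0, 0.18, 0.3, 0, 0, 0, 0, 0, 0.18, 0.3, 0, 0, 0, 0, 0, 0.18, 0.3, 0, 0, 0, 0, 0, 0.18, 0.3]

```text
time_s: 1.68
tcp_pos: [0.172, 0.6008, 0.2533]
ee_rot: [3.083, 0.603, -0.0]
ft_force: [0.7, -0.6, -1.5]
opening: 0.7
```

>>> jog_arm:
  deltas: [0, 0, 0, 0, 0, 0.18, 0.3, 0, 0, 0, 0, 0, 0.18, 0.3, 0, 0, 0, 0, 0, 0.18, 0.3, 0, 0, 0, 0, 0, 0.102, 0.3, 0, 0, 0, 0, 0, 0, 0.3]

```text
time_s: 2.3
tcp_pos: [0.172, 0.6009, 0.2533]
ee_rot: [3.117, -0.39, 0.0]
ft_force: [-0.1, 0.5, 0.3]
opening: 0.699
```

```bash
python3 -c "
from h import *
go([.4476,.2856,.2],-.25)"
```

```text
t 2.3 tcp [0.172  0.6009 0.2533] F [-0.1  0.5  0.3] open 59.4 turn [ 0.    -0.     0.001]
  shift now [0.3448 0.2377 0.0533]  shift in final axes [0.3451 0.2373 0.0533]
```

>>> jog_arm:
  deltas: [0.043, 0.03, 0, 0, 0, 0, 0.3, 0.043, 0.03, 0, 0, 0, 0, 0.3, 0.043, 0.03, 0, 0, 0, 0, 0.3, 0.043, 0.03, 0, 0, 0, 0, 0.3, 0.043, 0.03, 0, 0, 0, 0, 0.3]

```text
time_s: 2.92
tcp_pos: [0.3443, 0.4012, 0.2536]
ee_rot: [-3.117, 0.388, -0.001]
ft_force: [0.3, -0.1, -0.1]
opening: 0.7
```

>>> jog_arm:
  deltas: [0.043, 0.03, 0.02, 0, 0, 0, 0.3, 0.043, 0.03, 0.02, 0, 0, 0, 0.3, 0.043, 0.027, 0.02, 0, 0, 0, 0.3, 0, 0, 0.02, 0, 0, 0, 0.3, 0, 0, 0, 0, 0, 0, 0.3]

```text
time_s: 3.55
tcp_pos: [0.4461, 0.2851, 0.1721]
ee_rot: [3.115, -0.392, -0.005]
ft_force: [0.8, -0.8, -0.8]
opening: 0.7
```

```bash
python3 - <<'E'
from h import *
go([.4476,.2856,.058],-.25)
d=capture("top"); crop(d,"pics/t1.png",105,150,215,232,7)
s=capture("side"); crop(s,"pics/s1.png",150,80,300,190,5)
E
```

```text
t 3.55 tcp [0.4461 0.2851 0.1721] F [ 0.8 -0.8 -0.8] open 59.5 turn [ 0.002  0.003 -0.   ]
  shift now [ 0.0017 -0.001   0.114 ]  shift in final axes [ 0.0014 -0.0008  0.1141]
```

View pics/s1.png

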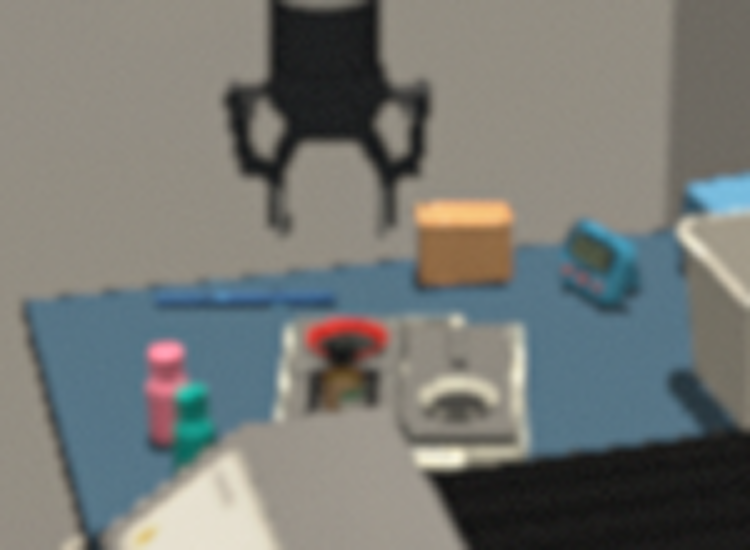

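Side crop: the jaw tips straddle crop x≈333 and the bay bottle's cap is at about (343,350), so picture pixel (218.6,150). I check that against the TCP through the calibration.

```bash
python3 - <<'E'
from h import *
s=capture("side"); p=readout.sense()["tcp_pos"]
print("tips",w2px(s,p-[0,0,.022]),"seen ~",(150+333/5-.4, 80+225/5))
for X in ([.4476,.2856,.066],[.4494,.2878,.066],[.4458,.2834,.066]): print(X,w2px(s,np.array(X)))
print(px2w(s,218.6,149.8,.066))
for c in("top","side"):
  capture(c)
  for n in("bay_bottle","black_adapter","red_adapter","white_adapter"):
    print(c,n,[(round(r["p"],2),np.round(r["at"],4)) for r in finder.place_of(n,c)[:2]])
E
```

```text
tips [216.36649585 127.13443893] seen ~ (216.2, 125.0)
[0.4476, 0.2856, 0.066] [217.62942066 150.03891087]
[0.4494, 0.2878, 0.066] [217.998576   149.70458958]
[0.4458, 0.2834, 0.066] [217.25935887 150.37405308]
[0.45127029 0.286533   0.066     ]
top bay_bottle [(0.51, array([0.3364, 0.2577, 0.0013])), (0.51, array([0.3333, 0.3238, 0.0005]))]
top black_adapter [(0.91, array([0.4478, 0.2897, 0.0043]))]
top red_adapter []
top white_adapter [(0.73, array([0.5281, 0.2664, 0.0092]))]
side bay_bottle [(0.69, array([0.4716, 0.3768, 0.006 ])), (0.56, array([0.4495, 0.2901, 0.0051]))]
side black_adapter [(0.67, array([0.4464, 0.2902, 0.0027])), (0.33, array([ 0.4443, -0.2422, -0.0009]))]
side red_adapter [(0.57, array([0.4707, 0.3779, 0.0033]))]
side white_adapter [(0.79, array([0.5256, 0.2646, 0.0062]))]
```

View pics/t1.png

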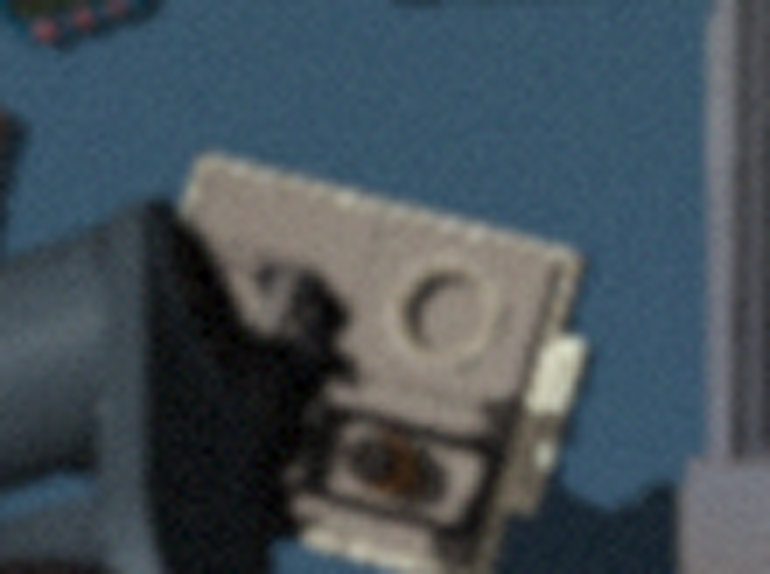

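Top crop: the bay is clear, the bottle sits mid-bay at about crop (395,470), and the gripper shows up-left through parallax. The estimates agree on (0.448, 0.287), so I descend and grip.

>>> jog_arm:
  deltas: [0.001, -0.002, 0.03, 0, 0, 0, 0.3, 0, 0, 0.03, 0, 0, 0, 0.3, 0, 0, 0.03, 0, 0, 0, 0.3, 0, 0, 0.022, 0, 0, 0, 0.3, 0, 0, 0, 0, 0, 0, 0.3]

```text
time_s: 4.82
tcp_pos: [0.4471, 0.2873, 0.0599]
ee_rot: [3.115, -0.392, -0.005]
ft_force: [0.6, 0.7, -0.5]
opening: 0.702
```

>>> jog_arm:
  deltas: [0, 0, 0, 0, 0, 0, 0.5, 0, 0, 0, 0, 0, 0, 0.6, 0, 0, 0, 0, 0, 0, 0.7, 0, 0, 0, 0, 0, 0, 0.8, 0, 0, 0, 0, 0, 0, 0.9]

```text
time_s: 5.45
tcp_pos: [0.4489, 0.2881, 0.0626]
ee_rot: [-3.116, 0.392, -0.003]
ft_force: [0.2, -0.5, 7.1]
opening: 0.323
```

```bash
python3 - <<'E'
from h import *
go([.448,.287,.058],-.25)
s=capture("side"); crop(s,"pics/s2.png",170,100,270,170,7)
E
```

```text
t 5.45 tcp [0.4489 0.2881 0.0626] F [ 0.2 -0.5  7.1] open 27.4 turn [-0.001 -0.002 -0.   ]
  shift now [-0.0006  0.0013  0.0046]  shift in final axes [-0.0006  0.0013  0.0046]
```

View pics/s2.png

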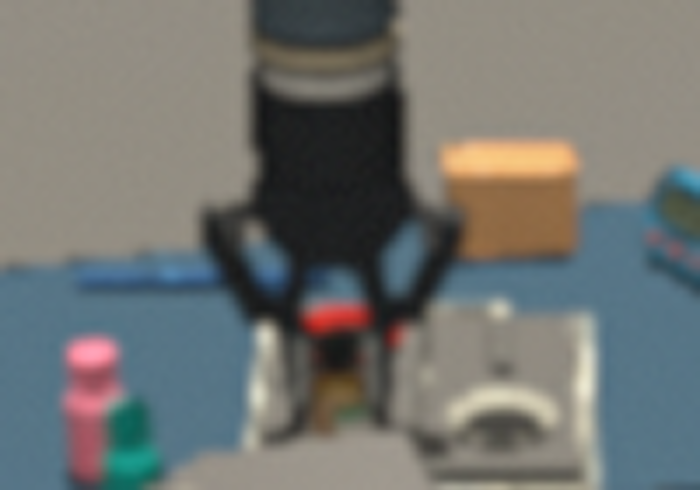

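Side crop: the fingers are round the bay bottle, but its sides aren't clamped yet. An upward force of 7 N says that the tips, swinging forward as they close, meet the collar. I'll raise 8 mm and close again.

>>> jog_arm:
  deltas: [0, 0, -0.004, 0, 0, 0, 0.5, 0, 0, -0.004, 0, 0, 0, 0.5, 0, 0, 0, 0, 0, 0, 0.7, 0, 0, 0, 0, 0, 0, 0.9, 0, 0, 0, 0, 0, 0, 1.0]

```text
time_s: 6.12
tcp_pos: [0.4485, 0.288, 0.0701]
ee_rot: [-3.116, 0.392, -0.002]
ft_force: [0.4, 0.9, 5.9]
opening: 0.314
```

>>> jog_arm:
  deltas: [0, 0, 0, 0, 0, 0, 1, 0, 0, 0, 0, 0, 0, 1]

```text
time_s: 6.38
tcp_pos: [0.4485, 0.288, 0.0701]
ee_rot: [-3.117, 0.392, -0.002]
ft_force: [0.4, -1.2, 6.2]
opening: 0.315
```

```bash
python3 - <<'E'
from h import *
go([.448,.287,.058],-.25)
s=capture("side"); crop(s,"pics/s3.png",170,100,270,170,7)
E
```

```text
t 6.38 tcp [0.4485 0.288  0.0701] F [ 0.4 -1.2  6.2] open 26.8 turn [-0.001 -0.001  0.   ]
  shift now [-0.0003  0.0011  0.0121]  shift in final axes [-0.0003  0.0011  0.0121]
```

View pics/s3.png

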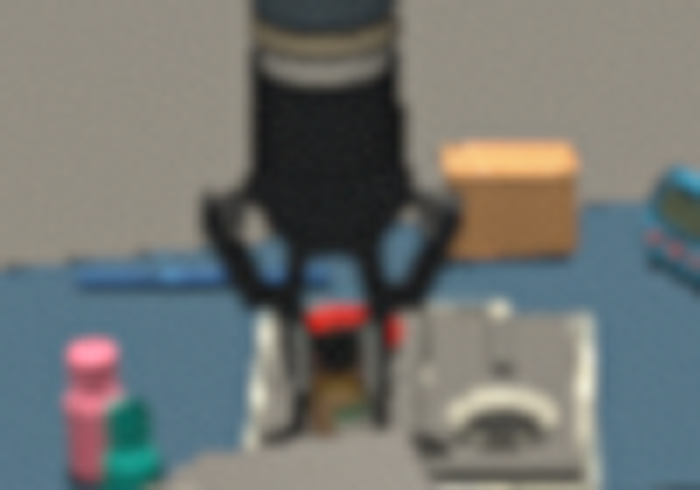

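The bottle is clamped: the opening is steady and the 6 N is the swing pressing it onto the floor. I slide it 21 mm along carrier +y, easing the downward load.

>>> jog_arm:
  deltas: [0, -0.005, -0.002, 0, 0, 0, 1, 0, -0.006, 0, 0, 0, 0, 1, 0, -0.005, 0, 0, 0, 0, 1, 0, -0.005, 0, 0, 0, 0, 1, 0, 0, 0, 0, 0, 0, 1]

```text
time_s: 7.05
tcp_pos: [0.4534, 0.3086, 0.0712]
ee_rot: [-3.117, 0.391, -0.0]
ft_force: [0.5, 0.2, -0.7]
opening: 0.317
```

```bash
python3 - <<'E'
from h import *
go([.4532,.3073,.07],-.25)
E
```

```text
t 7.05 tcp [0.4534 0.3086 0.0712] F [ 0.5  0.2 -0.7] open 26.9 turn [-0.    -0.     0.001]
  shift now [0.0002 0.0013 0.0012]  shift in final axes [0.0002 0.0013 0.0012]
```

>>> jog_arm:
  deltas: [0, 0, 0.002, 0, 0, 0, 1, 0, 0, 0, 0, 0, 0, 0.6, 0, 0, 0, 0, 0, 0, 0.4, 0, 0, 0, 0, 0, 0, 0.3, 0, 0, 0, 0, 0, 0, 0.3]

```text
time_s: 7.68
tcp_pos: [0.4532, 0.3081, 0.0692]
ee_rot: [3.117, -0.392, -0.0]
ft_force: [-0.6, -0.1, -0.5]
opening: 0.699
```

>>> jog_arm:
  deltas: [0, 0, -0.03, 0, 0, 0, 0.3, 0, 0, -0.05, 0, 0, 0, 0.3, 0, 0, -0.05, 0, 0, 0, 0.3, 0, 0, -0.02, 0, 0, 0, 0.3, 0, 0, 0, 0, 0, 0, 0.3]

```text
time_s: 8.3
tcp_pos: [0.4542, 0.3086, 0.221]
ee_rot: [-3.115, 0.391, -0.006]
ft_force: [0.5, -0.8, -0.2]
opening: 0.7
```

```bash
python3 - <<'E'
from h import *
go([.4555,-.3575,.21],-.25)
d=capture("side")
s=capture("side"); crop(s,"pics/s4.png",170,100,270,170,7)
E
```

```text
t 8.3 tcp [0.4542 0.3086 0.221 ] F [ 0.5 -0.8 -0.2] open 59.5 turn [-0.003 -0.003  0.   ]
  shift now [0.166  0.6451 0.0099]  shift in final axes [0.1661 0.645  0.011 ]
```

View pics/s4.png

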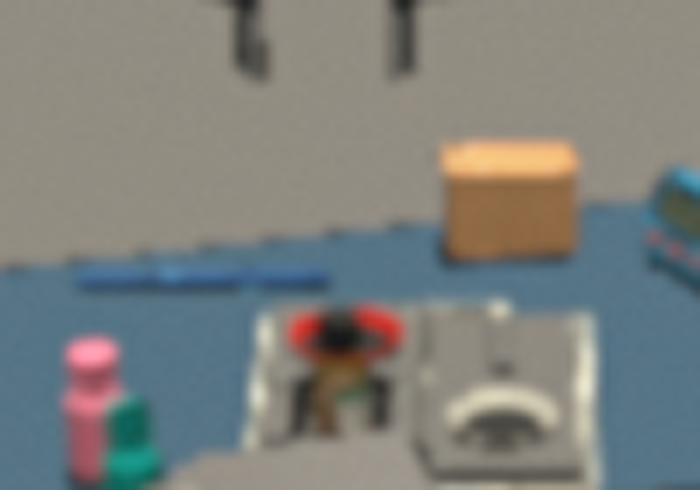

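The bottle stands upright at the red end of the bay, with its cap at crop (340,325) overlapping the red collar in the view. Now the red bottle.

>>> jog_arm:
  deltas: [0.014, 0.054, 0, 0, 0, 0, 0.3, 0.014, 0.054, 0, 0, 0, 0, 0.3, 0.014, 0.054, 0, 0, 0, 0, 0.3, 0.014, 0.054, 0, 0, 0, 0, 0.3, 0.014, 0.054, 0, 0, 0, 0, 0.3]

```text
time_s: 9.02
tcp_pos: [0.4532, 0.0277, 0.2177]
ee_rot: [-3.117, 0.391, 0.005]
ft_force: [0.4, 0.5, -0.5]
opening: 0.697
```

>>> jog_arm:
  deltas: [0.014, 0.054, 0, 0, 0, 0, 0.3, 0.014, 0.054, 0, 0, 0, 0, 0.3, 0.014, 0.054, 0, 0, 0, 0, 0.3, 0.014, 0.054, 0, 0, 0, 0, 0.3, 0.014, 0.054, 0, 0, 0, 0, 0.3]

```text
time_s: 9.65
tcp_pos: [0.4542, -0.251, 0.2174]
ee_rot: [-3.115, 0.392, 0.005]
ft_force: [0.7, 0.7, 0.4]
opening: 0.702
```

>>> jog_arm:
  deltas: [0.014, 0.054, 0, 0, 0, 0, 0.3, 0.012, 0.051, 0, 0, 0, 0, 0.3, 0, 0, 0, 0, 0, 0, 0.3]

```text
time_s: 10.02
tcp_pos: [0.4539, -0.3617, 0.2172]
ee_rot: [-3.116, 0.399, 0.001]
ft_force: [-0.4, 0.4, -0.8]
opening: 0.7
```

```bash
python3 - <<'E'
from h import *
go([.4555,-.3575,.055],-.25)
d=capture("top"); s=capture("side")
for n in("black_bottle","white_bottle","red_bottle"):
  for c in("top","side"):
    print(c,n,[(round(r["p"],2),np.round(r["at"],4)) for r in finder.place_of(n,c)[:4]])
crop(s,"pics/s5.png",210,150,350,260,5)
E
```

```text
t 10.03 tcp [ 0.4539 -0.3617  0.2172] F [-0.4  0.4 -0.8] open 59.5 turn [ 0.     0.001 -0.005]
  shift now [ 0.0006 -0.0044  0.1622]  shift in final axes [ 0.0005 -0.0044  0.1622]
top black_bottle [(0.62, array([ 0.5286, -0.2465, -0.0037]))]
side black_bottle [(0.64, array([ 0.5329, -0.2464, -0.0015]))]
top white_bottle [(0.54, array([ 0.4418, -0.2455,  0.0023])), (0.51, array([ 0.4639, -0.5978,  0.0014]))]
side white_bottle [(0.85, array([ 0.4635, -0.5977, -0.0009])), (0.83, array([ 0.3595, -0.2447,  0.0013])), (0.75, array([ 0.4435, -0.2449,  0.0025]))]
top red_bottle []
side red_bottle [(0.62, array([ 0.4568, -0.3582,  0.0008]))]
```

View pics/s5.png

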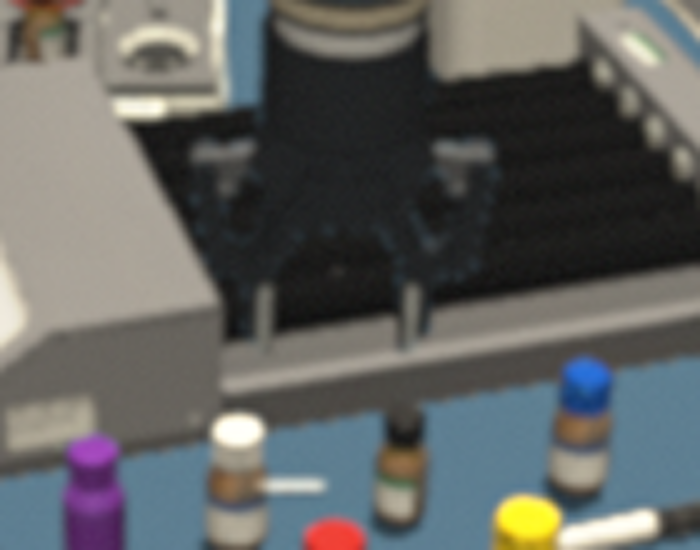

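The jaws hang over the red cap, with white (238,430), black (403,425) and blue (585,380) clear of them. Descend and grip.

>>> jog_arm:
  deltas: [0.001, -0.004, 0.035, 0, 0, 0, 0.3, 0, 0, 0.04, 0, 0, 0, 0.3, 0, 0, 0.04, 0, 0, 0, 0.3, 0, 0, 0.03, 0, 0, 0, 0.3, 0, 0, 0.012, 0, 0, 0, 0.3]

```text
time_s: 11.05
tcp_pos: [0.4561, -0.3529, 0.0609]
ee_rot: [-3.115, 0.39, 0.003]
ft_force: [0.8, -0.4, -0.4]
opening: 0.696
```

>>> jog_arm:
  deltas: [0, 0, 0, 0, 0, 0, 0.4, 0, 0, 0, 0, 0, 0, 0.5, 0, 0, 0, 0, 0, 0, 0.6, 0, 0, 0, 0, 0, 0, 0.8, 0, 0, 0, 0, 0, 0, 1]

```text
time_s: 11.68
tcp_pos: [0.4575, -0.3551, 0.0641]
ee_rot: [3.115, -0.392, 0.004]
ft_force: [-0.1, 1.0, 6.1]
opening: 0.443
```

>>> jog_arm:
  deltas: [0, 0, 0, 0, 0, 0, 1, 0, 0, -0.01, 0, 0, 0, 1, 0, 0, -0.03, 0, 0, 0, 1, 0, 0, -0.05, 0, 0, 0, 1, 0, 0, -0.05, 0, 0, 0, 1]

```text
time_s: 12.3
tcp_pos: [0.456, -0.3538, 0.2037]
ee_rot: [-3.116, 0.392, 0.002]
ft_force: [0.5, -0.6, -0.8]
opening: 0.444
```

```bash
python3 - <<'E'
from h import *
go([.4715,.378,.2],-.25)
s=capture("side"); crop(s,"pics/s6.png",210,170,350,280,5)
E
```

```text
t 12.3 tcp [ 0.456  -0.3538  0.2037] F [ 0.5 -0.6 -0.8] open 37.7 turn [-0.001  0.001 -0.   ]
  shift now [-0.1661 -0.7129  0.0043]  shift in final axes [-0.166  -0.7129  0.0037]
```

View pics/s6.png

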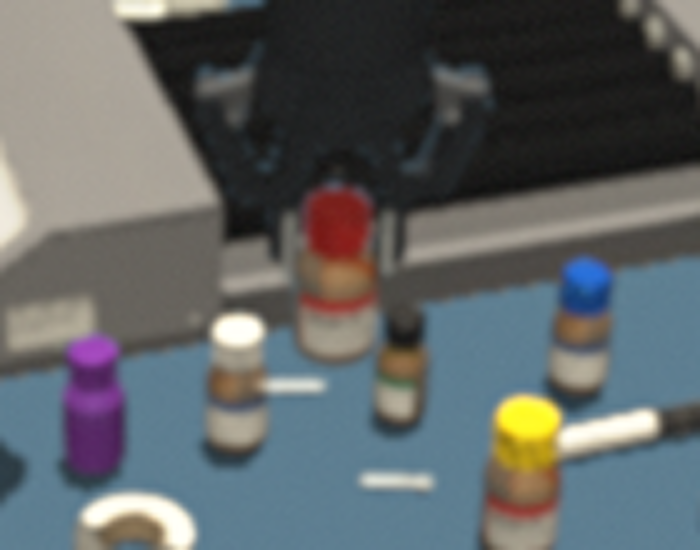

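Red is held upright and clear. It was gripped about 3 mm off centre along tool y, and I allow for that. Carry it over.

>>> jog_arm:
  deltas: [-0.006, -0.025, -0.01, 0, 0, 0, 1, -0.012, -0.05, -0.005, 0, 0, 0, 1, -0.012, -0.052, 0, 0, 0, 0, 1, -0.012, -0.052, 0, 0, 0, 0, 1, -0.012, -0.052, 0, 0, 0, 0, 1]

```text
time_s: 12.98
tcp_pos: [0.4598, -0.1141, 0.2168]
ee_rot: [-3.116, 0.392, 0.004]
ft_force: [1.3, 1.0, -0.1]
opening: 0.445
```

>>> jog_arm:
  deltas: [-0.012, -0.052, 0, 0, 0, 0, 1, -0.012, -0.052, 0, 0, 0, 0, 1, -0.012, -0.052, 0, 0, 0, 0, 1, -0.012, -0.052, 0, 0, 0, 0, 1, -0.012, -0.052, 0, 0, 0, 0, 1]

```text
time_s: 13.6
tcp_pos: [0.4654, 0.1519, 0.2168]
ee_rot: [3.117, -0.391, -0.004]
ft_force: [-0.0, 0.4, -0.7]
opening: 0.442
```

>>> jog_arm:
  deltas: [-0.012, -0.052, 0, 0, 0, 0, 1, -0.012, -0.052, 0, 0, 0, 0, 1, -0.012, -0.052, 0, 0, 0, 0, 1, -0.012, -0.052, 0, 0, 0, 0, 1, -0.006, -0.022, 0, 0, 0, 0, 1]

```text
time_s: 14.22
tcp_pos: [0.4699, 0.3884, 0.2165]
ee_rot: [3.117, -0.386, -0.003]
ft_force: [0.8, 0.6, -1.3]
opening: 0.437
```

>>> jog_arm:
  deltas: [0, 0, 0, 0, 0, 0, 1, 0, 0, 0, 0, 0, 0, 1]

```text
time_s: 14.48
tcp_pos: [0.4712, 0.3845, 0.2168]
ee_rot: [3.115, -0.392, -0.003]
ft_force: [0.2, -0.8, -0.1]
opening: 0.444
```

```bash
python3 - <<'E'
from h import *
go([.4715,.380,.068],-.25)
s=capture("side"); crop(s,"pics/s7.png",170,80,270,150,7)
E
```

```text
t 14.47 tcp [0.4712 0.3845 0.2168] F [ 0.2 -0.8 -0.1] open 37.7 turn [ 0.002  0.002 -0.   ]
  shift now [0.0016 0.0039 0.1488]  shift in final axes [0.0014 0.0043 0.1488]
```

>>> jog_arm:
  deltas: [0.001, 0.004, 0.03, 0, 0, 0, 1, 0, 0, 0.04, 0, 0, 0, 1, 0, 0, 0.03, 0, 0, 0, 1, 0, 0, 0.015, 0, 0, 0, 1, 0, 0, 0, 0, 0, 0, 1]

```text
time_s: 15.15
tcp_pos: [0.4719, 0.3807, 0.1017]
ee_rot: [3.115, -0.394, -0.003]
ft_force: [1.0, 0.5, -1.3]
opening: 0.443
```

>>> jog_arm:
  deltas: [0, 0, 0.008, 0, 0, 0, 1, 0, 0, 0.008, 0, 0, 0, 1, 0, 0, 0.006, 0, 0, 0, 1, 0, 0, 0, 0, 0, 0, 1]

```text
time_s: 15.65
tcp_pos: [0.4718, 0.3817, 0.0799]
ee_rot: [3.117, -0.391, -0.001]
ft_force: [1.1, -0.7, -0.5]
opening: 0.444
```

```bash
python3 - <<'E'
from h import *
go([.4715,.380,.072],-.25)
s=capture("side"); crop(s,"pics/s7.png",170,90,270,160,7)
E
```

```text
t 15.65 tcp [0.4718 0.3817 0.0799] F [ 1.1 -0.7 -0.5] open 37.7 turn [0.001 0.001 0.   ]
  shift now [0.0002 0.0017 0.0079]  shift in final axes [0.0002 0.0017 0.0079]
```

View pics/s7.png

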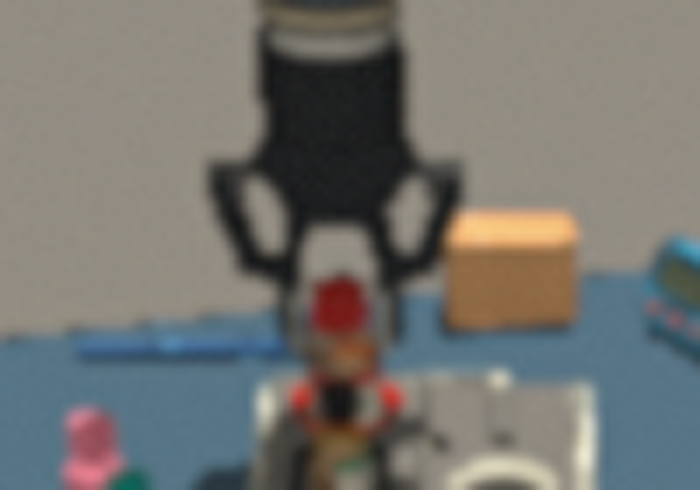

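The red bottle is inside the red collar with no side load. I lower it to the floor.

>>> jog_arm:
  deltas: [0, 0.001, 0.003, 0, 0, 0, 1, 0, 0, 0.003, 0, 0, 0, 1, 0, 0, 0.003, 0, 0, 0, 1, 0, 0, 0, 0, 0, 0, 1]

```text
time_s: 16.2
tcp_pos: [0.4721, 0.381, 0.073]
ee_rot: [-3.117, 0.392, -0.001]
ft_force: [-1.2, -1.1, 9.2]
opening: 0.441
```

Floor contact is at TCP z 0.073, as predicted. Release and retreat.

>>> jog_arm:
  deltas: [0, 0, -0.001, 0, 0, 0, 0.6, 0, 0, 0, 0, 0, 0, 0.4, 0, 0, 0, 0, 0, 0, 0.3, 0, 0, -0.01, 0, 0, 0, 0.3, 0, 0, -0.03, 0, 0, 0, 0.3]

```text
time_s: 16.82
tcp_pos: [0.4708, 0.3802, 0.1115]
ee_rot: [3.115, -0.391, -0.005]
ft_force: [0.1, -0.0, 0.6]
opening: 0.697
```

>>> jog_arm:
  deltas: [0, 0, -0.05, 0, 0, 0, 0.3, 0, 0, -0.05, 0, 0, 0, 0.3, 0, 0, -0.01, 0, 0, 0, 0.3]

```text
time_s: 17.2
tcp_pos: [0.4739, 0.382, 0.227]
ee_rot: [-3.112, 0.391, -0.011]
ft_force: [-0.8, -0.3, -0.1]
opening: 0.697
```

```bash
python3 - <<'E'
from h import *
go([.4405,-.2455,.215],-.25)
d=capture("side")
for n in("red_bottle","bay_bottle"): print(n,[(round(r["p"],2),np.round(r["at"],4)) for r in finder.place_of(n,"side")[:4]])
E
```

```text
t 17.2 tcp [0.4739 0.382  0.227 ] F [-0.8 -0.3 -0.1] open 59.3 turn [-0.006 -0.007  0.   ]
  shift now [0.1228 0.6163 0.0091]  shift in final axes [0.1229 0.6162 0.012 ]
red_bottle [(0.52, array([0.4722, 0.3773, 0.0115]))]
bay_bottle [(0.72, array([0.4593, 0.3111, 0.0077])), (0.5, array([ 0.3363,  0.3167, -0.0016])), (0.44, array([ 0.3377,  0.2544, -0.0012]))]
```

Red is seated at (0.472, 0.377). Now the white-capped bottle, third in the column between the black one and the purple decoy.

>>> jog_arm:
  deltas: [0.01, 0.051, 0, 0, 0, 0, 0.3, 0.01, 0.051, 0, 0, 0, 0, 0.3, 0.01, 0.051, 0, 0, 0, 0, 0.3, 0.01, 0.051, 0, 0, 0, 0, 0.3, 0.01, 0.051, 0, 0, 0, 0, 0.3]

```text
time_s: 17.98
tcp_pos: [0.4557, 0.1198, 0.2205]
ee_rot: [3.116, -0.391, -0.007]
ft_force: [0.8, -0.3, -0.0]
opening: 0.699
```

>>> jog_arm:
  deltas: [0.01, 0.051, 0, 0, 0, 0, 0.3, 0.01, 0.051, 0, 0, 0, 0, 0.3, 0.01, 0.051, 0, 0, 0, 0, 0.3, 0.01, 0.051, 0, 0, 0, 0, 0.3, 0.01, 0.051, 0, 0, 0, 0, 0.3]

```text
time_s: 18.6
tcp_pos: [0.4411, -0.1391, 0.2205]
ee_rot: [-3.115, 0.392, 0.006]
ft_force: [0.6, -0.8, 0.2]
opening: 0.701
```

>>> jog_arm:
  deltas: [0.01, 0.051, 0, 0, 0, 0, 0.3, 0.012, 0.051, 0, 0, 0, 0, 0.3, 0, 0, 0, 0, 0, 0, 0.3, 0, 0, 0, 0, 0, 0, 0.3]

```text
time_s: 19.1
tcp_pos: [0.4374, -0.2412, 0.2206]
ee_rot: [-3.114, 0.393, 0.006]
ft_force: [0.2, -0.1, 0.5]
opening: 0.704
```

```bash
python3 - <<'E'
from h import *
go([.4415,-.245,.06],-.25)
E
```

```text
t 19.1 tcp [ 0.4374 -0.2412  0.2206] F [ 0.2 -0.1  0.5] open 59.8 turn [-0.003  0.004 -0.001]
  shift now [0.0056 0.0031 0.1606]  shift in final axes [0.0049 0.0027 0.1606]
```

>>> jog_arm:
  deltas: [0.005, 0.003, 0.035, 0, 0, 0, 0.3, 0, 0, 0.04, 0, 0, 0, 0.3, 0, 0, 0.04, 0, 0, 0, 0.3, 0, 0, 0.03, 0, 0, 0, 0.3, 0, 0, 0.014, 0, 0, 0, 0.3]

```text
time_s: 19.73
tcp_pos: [0.4417, -0.2438, 0.0615]
ee_rot: [-3.115, 0.388, 0.006]
ft_force: [1.0, 0.2, 0.4]
opening: 0.701
```

>>> jog_arm:
  deltas: [0, 0, 0, 0, 0, 0, 0.4, 0, 0, 0, 0, 0, 0, 0.5, 0, 0, 0, 0, 0, 0, 0.6, 0, 0, 0, 0, 0, 0, 0.8, 0, 0, 0, 0, 0, 0, 1]

```text
time_s: 20.35
tcp_pos: [0.4432, -0.2469, 0.0647]
ee_rot: [3.116, -0.392, 0.003]
ft_force: [-0.8, 1.7, 6.6]
opening: 0.363
```

>>> jog_arm:
  deltas: [0, 0, 0, 0, 0, 0, 1]

```text
time_s: 20.48
tcp_pos: [0.4431, -0.2469, 0.0647]
ee_rot: [3.116, -0.392, 0.003]
ft_force: [0.1, -0.4, 4.5]
opening: 0.364
```

>>> jog_arm:
  deltas: [0, 0, -0.01, 0, 0, 0, 1, 0, 0, -0.03, 0, 0, 0, 1, 0, 0, -0.05, 0, 0, 0, 1, 0, 0, -0.05, 0, 0, 0, 1, 0, 0, -0.01, 0, 0, 0, 1]

```text
time_s: 21.1
tcp_pos: [0.4443, -0.2478, 0.2174]
ee_rot: [3.112, -0.391, 0.011]
ft_force: [0.1, 0.4, 0.2]
opening: 0.364
```

```bash
python3 - <<'E'
from h import *
go([.5275,.268,.215],-.25)
s=capture("side"); crop(s,"pics/s8.png",210,160,350,270,5)
E
```

```text
t 21.1 tcp [ 0.4443 -0.2478  0.2174] F [0.1 0.4 0.2] open 31.0 turn [ 0.004 -0.008  0.   ]
  shift now [-0.0469 -0.5203  0.    ]  shift in final axes [-0.047  -0.5203  0.0024]
```

View pics/s8.png

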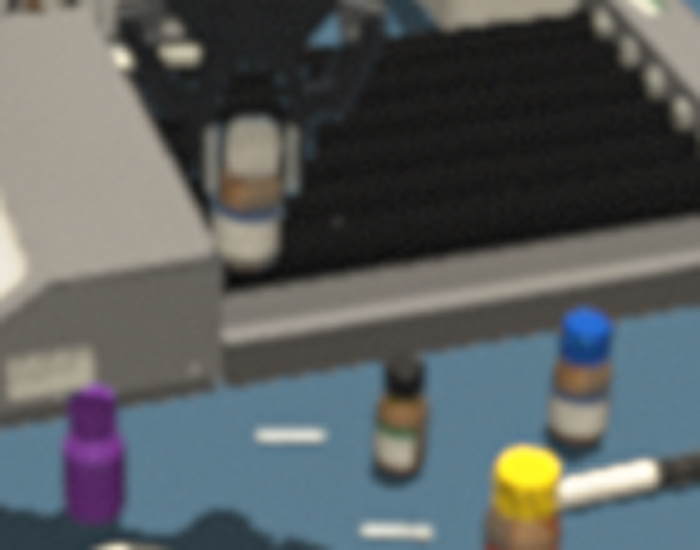

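White is held upright; purple, black, blue and yellow are undisturbed. Carry it over.

>>> jog_arm:
  deltas: [-0.002, -0.023, 0, 0, 0, 0, 1, -0.004, -0.047, 0, 0, 0, 0, 1, -0.004, -0.047, 0, 0, 0, 0, 1, -0.004, -0.047, 0, 0, 0, 0, 1, -0.004, -0.047, 0, 0, 0, 0, 1]

```text
time_s: 21.78
tcp_pos: [0.4765, -0.0359, 0.212]
ee_rot: [-3.116, 0.392, 0.005]
ft_force: [0.6, 0.1, -1.2]
opening: 0.369
```

>>> jog_arm:
  deltas: [-0.004, -0.047, 0, 0, 0, 0, 1, -0.004, -0.047, 0, 0, 0, 0, 1, -0.004, -0.047, 0, 0, 0, 0, 1, -0.004, -0.047, 0, 0, 0, 0, 1, -0.004, -0.047, 0, 0, 0, 0, 1]

```text
time_s: 22.4
tcp_pos: [0.5153, 0.1964, 0.2117]
ee_rot: [3.116, -0.392, -0.005]
ft_force: [0.1, -0.4, -0.9]
opening: 0.365
```

>>> jog_arm:
  deltas: [-0.004, -0.047, 0, 0, 0, 0, 1, -0.003, -0.024, 0, 0, 0, 0, 1, 0, 0, 0, 0, 0, 0, 1, 0, 0, 0, 0, 0, 0, 1]

```text
time_s: 22.9
tcp_pos: [0.526, 0.2647, 0.2121]
ee_rot: [3.115, -0.392, -0.004]
ft_force: [-0.2, -0.3, -0.3]
opening: 0.367
```

```bash
python3 - <<'E'
from h import *
go([.5275,.265,.08],-.25)
E
```

```text
t 22.9 tcp [0.526  0.2647 0.2121] F [-0.2 -0.3 -0.3] open 31.2 turn [ 0.002  0.002 -0.   ]
  shift now [ 0.0017 -0.0009  0.1321]  shift in final axes [ 0.0013 -0.0007  0.1321]
```

>>> jog_arm:
  deltas: [0.001, -0.001, 0.03, 0, 0, 0, 1, 0, 0, 0.04, 0, 0, 0, 1, 0, 0, 0.03, 0, 0, 0, 1, 0, 0, 0.01, 0, 0, 0, 1, 0, 0, 0, 0, 0, 0, 1]

```text
time_s: 23.52
tcp_pos: [0.5282, 0.2654, 0.103]
ee_rot: [3.116, -0.393, -0.002]
ft_force: [0.2, -0.0, -0.7]
opening: 0.366
```

>>> jog_arm:
  deltas: [0, 0, 0.008, 0, 0, 0, 1, 0, 0, 0.008, 0, 0, 0, 1, 0, 0, 0.005, 0, 0, 0, 1, 0, 0, 0, 0, 0, 0, 1]

```text
time_s: 24.02
tcp_pos: [0.5281, 0.2663, 0.082]
ee_rot: [3.117, -0.391, -0.001]
ft_force: [-0.0, 0.6, -0.4]
opening: 0.366
```

>>> jog_arm:
  deltas: [0, 0, 0.004, 0, 0, 0, 1, 0, 0, 0.003, 0, 0, 0, 1, 0, 0, 0.003, 0, 0, 0, 1, 0, 0, 0, 0, 0, 0, 1]

```text
time_s: 24.52
tcp_pos: [0.5283, 0.2666, 0.0737]
ee_rot: [-3.117, 0.392, -0.001]
ft_force: [-2.8, 0.0, 8.2]
opening: 0.365
```

Floor reached (TCP z 0.0737, 8 N). Release.

>>> jog_arm:
  deltas: [0, 0, -0.001, 0, 0, 0, 0.6, 0, 0, 0, 0, 0, 0, 0.4, 0, 0, 0, 0, 0, 0, 0.3, 0, 0, -0.01, 0, 0, 0, 0.3, 0, 0, -0.03, 0, 0, 0, 0.3]

```text
time_s: 25.15
tcp_pos: [0.5272, 0.2659, 0.1126]
ee_rot: [3.116, -0.392, -0.006]
ft_force: [0.1, -0.5, 0.6]
opening: 0.7
```

>>> jog_arm:
  deltas: [0, 0, -0.05, 0, 0, 0, 0.3, 0, 0, -0.05, 0, 0, 0, 0.3, 0, 0, 0, 0, 0, 0, 0.3]

```text
time_s: 25.52
tcp_pos: [0.5311, 0.2672, 0.2186]
ee_rot: [-3.113, 0.391, -0.016]
ft_force: [0.5, 0.8, -1.1]
opening: 0.701
```

```bash
python3 - <<'E'
from h import *
go([.530,-.2465,.215],-.25)
d=capture("side")
for n in("white_bottle","red_bottle","bay_bottle","black_bottle"): print(n,[(round(r["p"],2),np.round(r["at"],4)) for r in finder.place_of(n,"side")[:4]])
E
```

```text
t 25.52 tcp [0.5311 0.2672 0.2186] F [ 0.5  0.8 -1.1] open 59.6 turn [-0.006 -0.01   0.   ]
  shift now [0.1259 0.4981 0.002 ]  shift in final axes [0.126  0.498  0.0036]
white_bottle [(0.95, array([ 0.4673, -0.5964, -0.0016])), (0.76, array([ 0.3619, -0.2419,  0.0031])), (0.51, array([0.5289, 0.2663, 0.0146]))]
red_bottle [(0.7, array([ 0.6392, -0.2459, -0.0012])), (0.53, array([0.5286, 0.2668, 0.0041])), (0.52, array([0.4716, 0.3785, 0.0117]))]
bay_bottle [(0.62, array([0.4547, 0.3066, 0.0066])), (0.58, array([3.349e-01, 3.144e-01, 3.000e-04])), (0.43, array([0.3383, 0.2527, 0.0011]))]
black_bottle [(0.5, array([ 0.532 , -0.2438, -0.0029]))]
```

White is in place. Now the black bottle, at (0.530, -0.246), with 10 rows across.

>>> jog_arm:
  deltas: [0.0125, 0.05, 0, 0, 0, 0, 0.3, 0.0125, 0.05, 0, 0, 0, 0, 0.3, 0.0125, 0.05, 0, 0, 0, 0, 0.3, 0.0125, 0.05, 0, 0, 0, 0, 0.3, 0.0125, 0.05, 0, 0, 0, 0, 0.3]

```text
time_s: 26.4
tcp_pos: [0.5261, 0.0071, 0.2119]
ee_rot: [-3.117, 0.392, 0.005]
ft_force: [0.5, 0.1, 0.1]
opening: 0.702
```

>>> jog_arm:
  deltas: [0.0125, 0.05, 0, 0, 0, 0, 0.3, 0.0125, 0.05, 0, 0, 0, 0, 0.3, 0.0125, 0.05, 0, 0, 0, 0, 0.3, 0.0125, 0.05, 0, 0, 0, 0, 0.3, 0.0125, 0.05, 0, 0, 0, 0, 0.3]

```text
time_s: 27.02
tcp_pos: [0.5248, -0.2503, 0.2116]
ee_rot: [-3.115, 0.392, 0.004]
ft_force: [1.0, 1.1, -0.7]
opening: 0.697
```

>>> jog_arm:
  deltas: [0, 0, 0, 0, 0, 0, 0.3, 0, 0, 0, 0, 0, 0, 0.3]

```text
time_s: 27.28
tcp_pos: [0.5247, -0.2483, 0.2118]
ee_rot: [-3.115, 0.393, 0.005]
ft_force: [0.3, 1.0, -0.6]
opening: 0.698
```

```bash
python3 - <<'E'
from h import *
go([.530,-.246,.06],-.25)
E
```

```text
t 27.27 tcp [ 0.5247 -0.2483  0.2118] F [ 0.3  1.  -0.6] open 59.3 turn [-0.002  0.003 -0.001]
  shift now [ 0.005  -0.0033  0.1518]  shift in final axes [ 0.0045 -0.0035  0.1518]
```

>>> jog_arm:
  deltas: [0.005, -0.003, 0.035, 0, 0, 0, 0.3, 0, 0, 0.04, 0, 0, 0, 0.3, 0, 0, 0.04, 0, 0, 0, 0.3, 0, 0, 0.025, 0, 0, 0, 0.3, 0, 0, 0.01, 0, 0, 0, 0.3]

```text
time_s: 27.9
tcp_pos: [0.5302, -0.2448, 0.0614]
ee_rot: [-3.115, 0.388, 0.006]
ft_force: [0.2, -0.8, -0.2]
opening: 0.7
```

>>> jog_arm:
  deltas: [0, 0, 0, 0, 0, 0, 0.4, 0, 0, 0, 0, 0, 0, 0.5, 0, 0, 0, 0, 0, 0, 0.6, 0, 0, 0, 0, 0, 0, 0.8, 0, 0, 0, 0, 0, 0, 1]

```text
time_s: 28.52
tcp_pos: [0.5321, -0.248, 0.0648]
ee_rot: [3.116, -0.392, 0.004]
ft_force: [-0.4, 1.0, 6.0]
opening: 0.308
```

>>> jog_arm:
  deltas: [0, 0, 0, 0, 0, 0, 1, 0, 0, 0, 0, 0, 0, 1]

```text
time_s: 28.78
tcp_pos: [0.5321, -0.248, 0.0647]
ee_rot: [3.116, -0.392, 0.004]
ft_force: [-0.1, -0.9, 6.2]
opening: 0.311
```

>>> jog_arm:
  deltas: [0, 0, -0.01, 0, 0, 0, 1, 0, 0, -0.03, 0, 0, 0, 1, 0, 0, -0.05, 0, 0, 0, 1, 0, 0, -0.05, 0, 0, 0, 1, 0, 0, -0.01, 0, 0, 0, 1]

```text
time_s: 29.4
tcp_pos: [0.5329, -0.2485, 0.2175]
ee_rot: [3.113, -0.391, 0.011]
ft_force: [-0.0, -0.3, -0.6]
opening: 0.309
```

```bash
python3 - <<'E'
from h import *
go([.443,.2665,.215],-.25)
s=capture("side"); crop(s,"pics/s9.png",195,115,345,215,5)
E
```

```text
t 29.4 tcp [ 0.5329 -0.2485  0.2175] F [-0.  -0.3 -0.6] open 26.3 turn [ 0.003 -0.007  0.   ]
  shift now [-2.145e-01 -4.768e-01 -4.000e-04]  shift in final axes [-0.2145 -0.4768  0.0025]
```

View pics/s9.png

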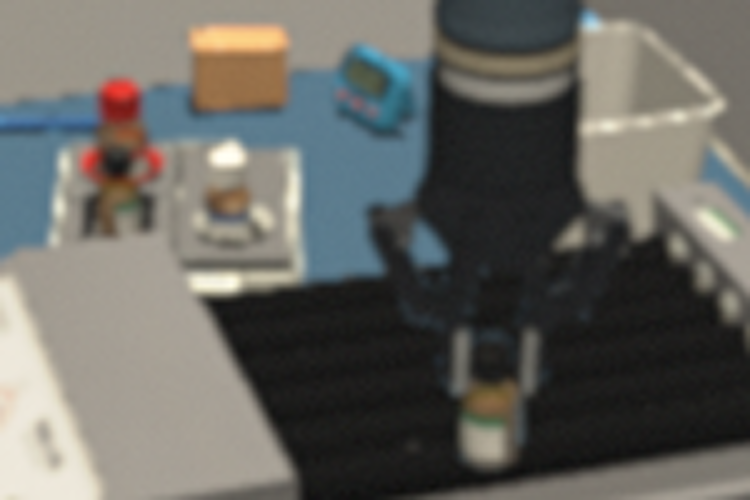

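The carrier view shows the red bottle in the red collar, white in the white collar, and the bay bottle at the far end of the bay. The black bottle is held upright. I carry it to the free end of the bay.

>>> jog_arm:
  deltas: [-0.0105, -0.024, 0, 0, 0, 0, 1, -0.0215, -0.048, 0, 0, 0, 0, 1, -0.0215, -0.048, 0, 0, 0, 0, 1, -0.0215, -0.048, 0, 0, 0, 0, 1, -0.0215, -0.048, 0, 0, 0, 0, 1]

```text
time_s: 30.08
tcp_pos: [0.4882, -0.0111, 0.2113]
ee_rot: [-3.116, 0.391, 0.009]
ft_force: [0.9, -0.2, -0.8]
opening: 0.312
```

>>> jog_arm:
  deltas: [-0.0215, -0.048, 0, 0, 0, 0, 1, -0.0215, -0.048, 0, 0, 0, 0, 1, -0.0215, -0.048, 0, 0, 0, 0, 1, -0.0215, -0.048, 0, 0, 0, 0, 1, -0.0215, -0.048, 0, 0, 0, 0, 1]

```text
time_s: 30.7
tcp_pos: [0.443, 0.2467, 0.2112]
ee_rot: [3.115, -0.39, -0.008]
ft_force: [1.1, 0.7, -0.5]
opening: 0.31
```

>>> jog_arm:
  deltas: [-0.0105, -0.022, 0, 0, 0, 0, 1, 0, 0, 0, 0, 0, 0, 1, 0, 0, 0, 0, 0, 0, 1]

```text
time_s: 31.08
tcp_pos: [0.4401, 0.2682, 0.2121]
ee_rot: [3.115, -0.391, -0.005]
ft_force: [0.2, -0.2, 0.4]
opening: 0.307
```

```bash
python3 - <<'E'
from h import *
go([.4435,.268,.08],-.25)
E
```

```text
t 31.07 tcp [0.4401 0.2682 0.2121] F [ 0.2 -0.2  0.4] open 26.1 turn [0.002 0.003 0.001]
  shift now [ 0.0037 -0.0009  0.132 ]  shift in final axes [ 0.0033 -0.0006  0.1321]
```

>>> jog_arm:
  deltas: [0.003, 0, 0.03, 0, 0, 0, 1, 0, 0, 0.04, 0, 0, 0, 1, 0, 0, 0.03, 0, 0, 0, 1, 0, 0, 0.006, 0, 0, 0, 1, 0, 0, 0, 0, 0, 0, 1]

```text
time_s: 31.7
tcp_pos: [0.4448, 0.2674, 0.1073]
ee_rot: [3.117, -0.394, -0.001]
ft_force: [-0.3, 0.5, 0.0]
opening: 0.306
```

```bash
python3 - <<'E'
from h import *
go([.4435,.268,.08],-.25)
d=capture("top"); a=d["image"][165:238,112:196]; s=capture("side"); b=s["image"][115:175,195:264]
A=cv2.resize(a,(414,360),interpolation=cv2.INTER_CUBIC);B=cv2.resize(b,(380,360),interpolation=cv2.INTER_CUBIC)
cv2.imwrite("pics/s10.png",np.hstack([A,B])[:,:,::-1])
E
```

```text
t 31.7 tcp [0.4448 0.2674 0.1073] F [-0.3  0.5  0. ] open 26.0 turn [ 0.     0.    -0.001]
  shift now [-0.0014 -0.0003  0.0273]  shift in final axes [-0.0014 -0.0003  0.0273]
```

View pics/s10.png

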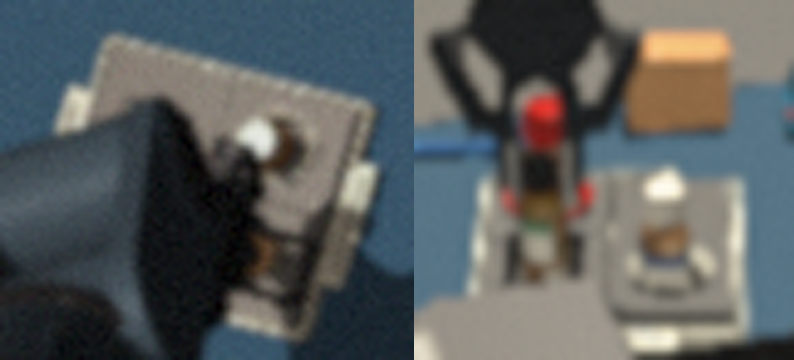

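The held black bottle is above the free end of the bay, centred between the black collar's long sides in the side view (crop x≈540). Lower it in steps, watching the force.

>>> jog_arm:
  deltas: [-0.001, 0, 0.006, 0, 0, 0, 1, 0, 0, 0.006, 0, 0, 0, 1, 0, 0, 0.006, 0, 0, 0, 1, 0, 0, 0.005, 0, 0, 0, 1, 0, 0, 0, 0, 0, 0, 1]

```text
time_s: 32.42
tcp_pos: [0.4433, 0.2682, 0.0837]
ee_rot: [3.117, -0.392, -0.002]
ft_force: [-0.4, -0.2, -0.6]
opening: 0.309
```

>>> jog_arm:
  deltas: [0, 0, 0.004, 0, 0, 0, 1, 0, 0, 0.004, 0, 0, 0, 1, 0, 0, 0.003, 0, 0, 0, 1, 0, 0, 0, 0, 0, 0, 1]

```text
time_s: 32.92
tcp_pos: [0.4438, 0.2684, 0.0737]
ee_rot: [-3.117, 0.392, -0.001]
ft_force: [-0.0, 0.7, 3.6]
opening: 0.306
```

>>> jog_arm:
  deltas: [0, 0, 0.001, 0, 0, 0, 1, 0, 0, 0, 0, 0, 0, 0.6, 0, 0, 0, 0, 0, 0, 0.4, 0, 0, 0, 0, 0, 0, 0.3, 0, 0, -0.01, 0, 0, 0, 0.3]

```text
time_s: 33.55
tcp_pos: [0.443, 0.268, 0.0819]
ee_rot: [3.116, -0.392, -0.003]
ft_force: [-0.3, 0.5, -0.1]
opening: 0.7
```

>>> jog_arm:
  deltas: [0, 0, -0.03, 0, 0, 0, 0.3, 0, 0, -0.05, 0, 0, 0, 0.3, 0, 0, -0.05, 0, 0, 0, 0.3]

```text
time_s: 33.92
tcp_pos: [0.4433, 0.2682, 0.214]
ee_rot: [3.117, -0.392, -0.001]
ft_force: [1.3, 0.4, -0.5]
opening: 0.703
```

>>> jog_arm:
  deltas: [0, 0.05, 0, 0, 0, 0, 0.3, 0, 0.05, 0, 0, 0, 0, 0.3, 0, 0.05, 0, 0, 0, 0, 0.3, 0, 0.05, 0, 0, 0, 0, 0.3, 0, 0.05, 0, 0, 0, 0, 0.3]

```text
time_s: 34.55
tcp_pos: [0.3814, 0.0247, 0.213]
ee_rot: [3.117, -0.391, 0.002]
ft_force: [0.6, -0.2, 0.2]
opening: 0.695
```

>>> jog_arm:
  deltas: [0, 0, 0, 0, 0, 0, 0.3, 0, 0, 0, 0, 0, 0, 0.3]

```text
time_s: 34.8
tcp_pos: [0.382, 0.0261, 0.2127]
ee_rot: [-3.117, 0.393, -0.001]
ft_force: [-0.5, 0.6, 0.8]
opening: 0.698
```

```bash
python3 - <<'E'
from h import *
go([.4435,.268,.08],-.25)
d=capture("top"); a=d["image"][165:238,112:196]; s=capture("side"); b=s["image"][115:175,195:264]
for c in("top","side"):
  for n in("bay_bottle","white_bottle","red_bottle"): print(c,n,[(round(r["p"],2),np.round(r["at"],4)) for r in finder.place_of(n,c) if r["at"][1]>.2])
A=cv2.resize(a,(414,360),interpolation=cv2.INTER_CUBIC);B=cv2.resize(b,(380,360),interpolation=cv2.INTER_CUBIC)
cv2.imwrite("pics/s11.png",np.hstack([A,B])[:,:,::-1])
E
```

```text
t 34.8 tcp [0.382  0.0261 0.2127] F [-0.5  0.6  0.8] open 59.4 turn [-0.    -0.001 -0.001]
  shift now [-0.0006 -0.2495  0.1328]  shift in final axes [-2.000e-04 -2.496e-01  1.327e-01]
top bay_bottle [(0.6, array([ 0.3302,  0.3227, -0.    ])), (0.49, array([0.4541, 0.3043, 0.01  ])), (0.42, array([0.3358, 0.26  , 0.0012]))]
top white_bottle [(0.66, array([0.5241, 0.2675, 0.013 ]))]
top red_bottle [(0.53, array([0.4743, 0.3807, 0.0079])), (0.18, array([0.4697, 0.3779, 0.0039]))]
side bay_bottle [(0.68, array([ 0.3367,  0.2526, -0.0004])), (0.57, array([0.4575, 0.3099, 0.0069])), (0.57, array([ 0.3359,  0.3156, -0.0007]))]
side white_bottle [(0.63, array([0.5262, 0.2696, 0.0124]))]
side red_bottle [(0.6, array([0.5255, 0.2678, 0.0058])), (0.52, array([0.4731, 0.3789, 0.0088])), (0.51, array([0.446 , 0.2916, 0.004 ]))]
```

View pics/s11.png

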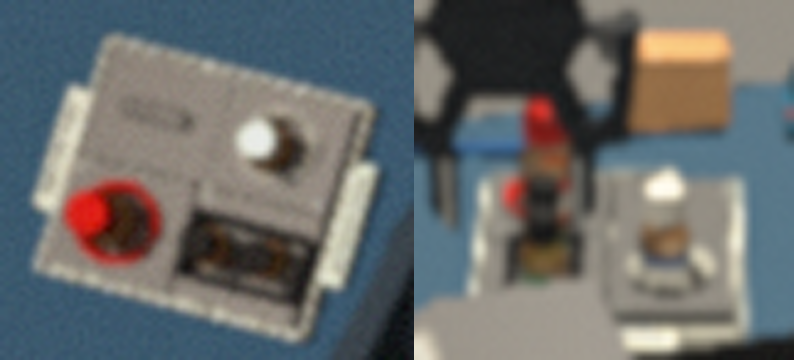

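Top crop: red, white and both black bottles stand upright in their collars. The two black ones are side by side in the bay, and the gripper is well clear. Handing in.

```bash
python3 -c "
from station import manip
print(manip.sign_off())"
```

```text
the job is handed in; nothing more can be done
None
```

I slid the bay bottle about 21 mm to the red-adapter end of its bay. I then stood the red, white and black bottles in their matching adapters and handed in at about 35 s on the robot clock.

**Seating:** Each bottle met the floor at TCP z 0.073–0.074 m, where I expected it, with 4–9 N. The last top and side pictures show all four bottles upright, with the two black ones side by side in the bay. The gripper was raised and touching nothing.

**Other bottles:** The blue, yellow and purple bottles were standing as found in the last pictures I viewed of that side. I took none of that area after lifting the black bottle. I did not touch the pink and turquoise ones; the finder still placed bottles at their original spots at the end.

**Checks that disagreed:**
- **Carrier position:** My pixel fit and the finder differed by about 4 mm. I worked between the two, and all the insertions went in without notable side force.
- **White bottle height:** At the end the finder put its base at about 12–13 mm rather than 8 mm, and red's at about 8–9 mm. That is roughly its 4 mm error, and the contact height says the bottle is on the floor.

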